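Set the ratchet support level with the laminator bed and bridge it with the long jig

ROBOT

A 6-joint arm with a two-finger parallel gripper is mounted at the origin on the work surface. World frame = base frame: x ahead of the robot, y to its left, z up, the work surface at z = 0. Lengths are in m, angles in rad, forces in N, time in s.
With the tool pointing down it reaches from about 0.2 to 0.875 m from the base axis. Payload 3.4 kg.
Tool frame: the origin (TCP) lies between the finger pads; the fingertips stand 25 mm ahead of it and the grasp point (between the pads) lies 6 mm ahead of it (r.nose_length is the z of the fingertips in the tool frame, in m); z points along the fingers, x is the direction in which the jaws open and shut, and the axes are right-handed (so a half turn about z gives the same grasp; the last joint's range is limited). The gripper opens to 94 mm and grips with 3 to 60 N. Pads are 16 mm wide; open, the fingers measure 119 mm over their backs; the gripper's body (75 mm by 177 mm) begins 78 mm behind the grasp point.
Start: joints at [1.04, 0.276, 1.505, -0, 1.361, -0.121], TCP at [0.229, 0.527, 0.23] pointing down, gripper open.
Joint ranges: [-2.89, 2.89], [-0.75, 2.08], [0.22, 2.7], [-1.18, 4.32], [0.11, 2.71], [-2.7, 2.7]. Speed limits (rad/s): [2.57, 2.57, 3.14, 3.14, 3.14, 3.14].

INTERFACE

Orientations are given as a unit quaternion [w, x, y, z].
In Python, from plant import r, gripper_to, inverse_kinematics, vision, models, telemetry gives the robot as it stands. Calls block until the motion is done:
- r.move_to(position, orientation): joint-space move of the TCP to a pose.
- r.move_l(position, rot=None, vel=0.15, guard=None): straight line of the TCP; rot=None keeps the orientation; vel is the mean speed in m/s. With guard (N) it stops when the force on the tool has changed by that much, and returns True; else False.
- r.movej(angles): joint-space move.
- gripper_to(opening, f_grip=None): finger opening in m; f_grip is the grip in N (None keeps the last); returns when the fingers have stopped.
- r.hold(seconds).
- inverse_kinematics(position, orientation): joint angles nearest the present ones, or None.
- vision.snapshot(name): name is "scene" or "top" or "wrist"; returns the picture (384x512x3 uint8, red, green, blue); there is no depth.
- vision.get_calibration(name): a dict with "fx", "fy", "cx", "cy" (pixels), "position" and "orientation" of the camera in the world. Camera axes: x right, y down, z forward; pixel columns grow to the right and rows downward; lengths in m; the calibration is good to about 2 mm. A picture is of the moment at which its call begins: read the wrist's pose just before it. get_calibration takes no time and is no camera call; for the wrist camera it gives the pose at the moment of the call.
A pose or a line that the arm cannot do raises r.PlanningError and nothing moves.
- r.sign_off(): hands the job in, once; it reports no verdict.
Trained networks look in the newest picture that a camera, given by its name, has taken for a name from the list of things; names that differ only in an ending like _2 or _b are one class to them, and where a whole thing is asked for, a point or a joint stands for the part that bears it (a point fixed in the world has none). Each returns a list of dicts, best first, with "score" (0 to 1); they miss things now and then, are a little off and sometimes report something else, mostly with a low value. They report only what shows in the picture. A call takes as long as a camera call.
- models.boxes_of(thing, camera): "at" ([x, y, z] in m, in world coordinates, good to about 4 mm: the middle of the surface that is visible of it).
- models.regions_of(thing, camera): "pixels" (384x512 bool, what is visible of it).
- models.mark_of(thing, camera): "at" ([x, y, z] in m, in world coordinates, good to about 4 mm: a listed point, or the origin of a listed thing).
Readings, each from a call of its own:
- telemetry.current_t(): time.
- telemetry.current_joints(): joint angles.
- telemetry.current_dq(): joint speeds.
- telemetry.current_joint_efforts(): joint torques, N m.
- telemetry.current_ee_pos(): TCP position.
- telemetry.current_tool_rot(): TCP orientation.
- telemetry.current_wrist_force(): force on the tool from outside, world axes, zero at the start.
- telemetry.current_torque(): the same for the moment, N m.
- telemetry.current_opening(): finger opening in m.
Only numpy, scipy, OpenCV 4.12 (cv2) and the standard library are available. Lean on these libraries where they do the work, as an engineer would, in place of code of your own. Each camera call takes 0.05 s, during which the arm holds its last target.

TASK

The long carrier jig will overhang the laminator's bed, so prop its free end: pull the lowered ratchet support up by exactly seven clicks, to its seventh notch, where its pad is level with the bed, and press the column back down by feel, with about 15 N and never over 25, so that its tooth bears hard on the pawl. Then lay the long carrier jig gently, not dropped, across the bed and the pad, level, in line with the bed and centred over the pad; let go and leave everything else where it lies.

Things in the scene. Friction and masses are not known exactly. Their poses are not given: they have to be found in the camera images.
- pad (a point): Centre of the top face of the stand's pad: rubber on a plain steel saddle block, 56 mm along x, 40 mm along y (grip across these sides, from above), 17 mm thick in all. Seated in notch k (0 to 9, every 6 mm) it stands 130 + 6 k mm above the bench: notch 7 is 172 mm. Starts lowered, 130 to 134 mm up, below the first click. Axes as the stand's.
- column: The stand's toothed column, 24 mm square, with saddle and pad; slides up and down only; origin on its axis, rising with it. Going up takes about 16 N; as the pawl clicks under a tooth, just at that notch's height, the pull drops to 11 N for the next 1.5 mm. Stays where let go. Going down it slides against 4 to 6 N until the tooth lands hard on the pawl.
- stand: Ratchet support stand, screwed to the bench: dark steel foot 130 x 100 mm, grey square housing 44 mm wide, its top 85 mm up. Origin on the bench under the column's axis, x towards the pawl's lever, y roughly towards the laminator, z up.
- pawl: The stand's small sprung pawl with release lever (black grip 67 to 101 mm out on the stand's +x side, 50 mm up; pressed down, it frees a column raised too far; else leave it). Over 22 N on its tip spoils it; it carries what is pressed down on the saddle less about 6 N that the stiff wiper takes. Origin at its pin; its z is upright when it is fully in.
- laminator: White benchtop laminator, fixed. Its aluminium slide-out bed plate is 220 mm wide (x), its flat top 172 mm above the bench, clear for the first 200 mm. Origin on the bench under the middle of the bed's free end, y along the bed into the machine, z up. The stand's column is 145 to 185 mm beyond the free end (negative y), within 12 mm of the middle line.
- bed (a point): On the top face of the bed, on its middle line, 40 mm in from the free end; axes as the laminator's.
- handle (a point): Centre of the grip bar of the long carrier jig: black bar 80 mm along x, 14 mm wide, 16 mm high, on two posts over the middle of the plate, centre 40 mm above the plate's underside. x along the plate, z up.
- carrier: The long carrier jig: aluminium plate 300 mm along x, 60 mm along y, 8 mm thick, with thin dark nest pads and the black handle; about 0.4 kg, balanced under the handle. Origin at the centre of its underside.
- short_carrier: Another jig of the same make but only 190 mm long; leave it alone. Origin at the centre of its underside.
- tape: Roll of amber tape, 72 mm across, 20 mm high; bystander.
- dispenser: White bottle 60 mm across, 120 mm high; bystander.
- screwdriver: Small black-handled screwdriver, 170 mm; bystander.
- phone: Black phone lying flat, 72 x 150 x 8 mm; bystander.
- glass_panel: Dark glass panel 70 x 145 x 4 mm on the nest on the laminator's bed; bystander.
- suction_lifter: Black suction cup with a knob, 56 mm across, 46 mm high; bystander.
- parts_tray: Grey divided tray 110 x 160 x 28 mm; bystander.

How it is judged:
On the way:
1. the column, still without the jig, is pressed down in its seventh notch: pad 172 mm up, the pawl fully in under its tooth (upright, its lever up) and carrying more than 6 N (height (world z) of pad between 0.1705 and 0.1726 m and contact force between pawl and column above 6 N and angle between pawl's own z axis and vertical below 0.025 rad and contact force between carrier and column below 0.1 N), for 0.1 s.
At the end, for the whole second after the job is handed in: Pad at 172 mm (-1.5 to +1 mm), pawl fully in; the long jig at rest on bed (its end 20 mm or more onto it) and pad, level within 0.018 rad, in line with the bed within 0.10 rad, its middle line within 14 mm of the pad's centre, which is 15 mm or more in from its end; released (height (world z) of pad between 0.1705 and 0.173 m and angle between pawl's own z axis and vertical below 0.025 rad and angle between handle's own z axis and vertical below 0.018 rad and contact force between carrier and column above 0.4 N and contact force between carrier and laminator above 0.4 N and angle between the x axis of handle and the y axis of laminator, either way round below 0.1 rad and y of pad in the frame of handle between -0.014 and 0.014 m and x of pad in the frame of handle between -0.135 and 0.135 m and y of handle in the frame of laminator above -0.13 m and linear speed of carrier below 0.01 m/s and angular speed of carrier below 0.05 rad/s); the robot touches nothing.
It fails at once if the pawl is loaded with more than 22 N (contact force between pawl and column above 22 N).
It fails at once if the jig is dropped or slammed onto the pad or the bed (over 30 N) (contact force between carrier and column above 30 N or contact force between carrier and laminator above 30 N).
It fails at once if a bystander is moved more than 25 mm (distance of any of short_carrier, tape, dispenser, screwdriver, phone, glass_panel, suction_lifter, parts_tray from where it was at the start of the episode above 0.025 m).
It also fails if it takes over 72 s, if anything falls off the work surface, if the arm or the gripper's body presses on something with over 40 N, if the wrist force passes 120 N, or if a joint passes its speed limit or range.

## Working session

There is one attempt and no reset: what is moved stays moved. The work goes in short steps, each a Python script; the robot and the scene stay as the last script left them, time stands still between calls to the robot, and variables do not carry over. Pictures are saved under pics/ and viewed, and the job is handed in when it is done.

```bash
ls; mkdir -p pics; python3 - <<'E'
from plant import r, gripper_to, inverse_kinematics, vision, models, telemetry
import cv2
for n in ["scene","top"]:
    im=vision.snapshot(n); cv2.imwrite(f"pics/{n}0.png",im[:,:,::-1])
    c=vision.get_calibration(n); print(n,c)
    for t in ["pad","stand","laminator","bed","handle","carrier","short_carrier","column","pawl","tape","dispenser","suction_lifter"]:
        try: print(t,[(d['score'].__round__(2),[round(float(v),4) for v in d['at']]) for d in models.mark_of(t,n)[:3]])
        except Exception as e: print(t,e)
print(telemetry.current_t(),telemetry.current_tool_rot(),telemetry.current_wrist_force())
E
```

```text
pics
scene {'fx': 359.44687379079875, 'fy': 359.44687379079875, 'cx': 258.32312904857145, 'cy': 189.89807356722696, 'position': array([ 1.11815094, -0.38201356,  0.99460527]), 'orientation': array([-0.28239834,  0.83835594,  0.44089122, -0.15174131])}
pad [(0.74, [0.6084, 0.0356, 0.1279])]
stand [(0.97, [0.606, 0.0354, 0.0015])]
laminator [(0.35, [0.533, -0.4567, 0.0011]), (0.27, [0.744, -0.2578, 0.0046]), (0.18, [0.6081, 0.0335, 0.0005])]
bed [(0.83, [0.5971, 0.2478, 0.169])]
handle [(0.7, [0.4804, -0.265, 0.0415]), (0.61, [0.7447, -0.2542, 0.0049]), (0.35, [0.6056, 0.0374, 0.1259])]
carrier [(0.58, [0.4824, -0.2595, 0.0009])]
short_carrier [(0.87, [0.5355, -0.4586, -0.0021])]
column [(0.68, [0.6079, 0.038, -0.0039])]
pawl [(0.53, [0.6348, 0.0351, 0.0355]), (0.41, [0.7737, -0.1518, 0.0012]), (0.24, [0.4066, -0.1044, 0.0015])]
tape [(0.74, [0.4082, -0.1046, 0.0023])]
dispenser [(0.93, [0.7707, -0.1507, -0.0019])]
suction_lifter [(0.69, [0.7477, -0.2574, 0.003])]
top {'fx': 463.09317110549193, 'fy': 463.09317110549193, 'cx': 251.3718971793181, 'cy': 195.82559369845174, 'position': arr
[... 193 characters left out ...]
002])]
laminator []
bed [(0.95, [0.5968, 0.244, 0.1679])]
handle [(0.78, [0.4887, -0.2665, 0.0354])]
carrier [(0.71, [0.4903, -0.2633, -0.0025])]
short_carrier [(0.81, [0.5322, -0.4508, -0.0049]), (0.54, [0.6056, 0.0332, 0.1329])]
column [(0.58, [0.6115, 0.0385, -0.0022])]
pawl [(0.39, [0.6317, 0.0395, 0.0385])]
tape [(0.63, [0.4893, -0.2624, -0.0023]), (0.42, [0.4067, -0.1028, 0.0005])]
dispenser [(0.71, [0.4879, -0.2643, 0.0354]), (0.57, [0.774, -0.1491, -0.0024])]
suction_lifter [(0.65, [0.5338, -0.452, -0.0046]), (0.47, [0.7438, -0.2521, -0.0018]), (0.43, [0.5956, 0.2481, 0.1702])]
1.3 [-1.05270536e-05  8.36196296e-01  5.48430263e-01  2.91756874e-05] [-0.27293576  0.06686549  0.28852704]
```

View pics/scene0.png

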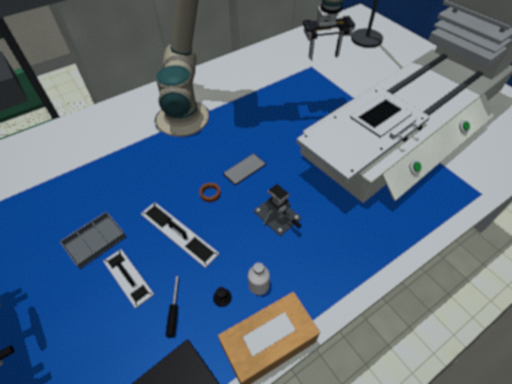

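View pics/top0.png

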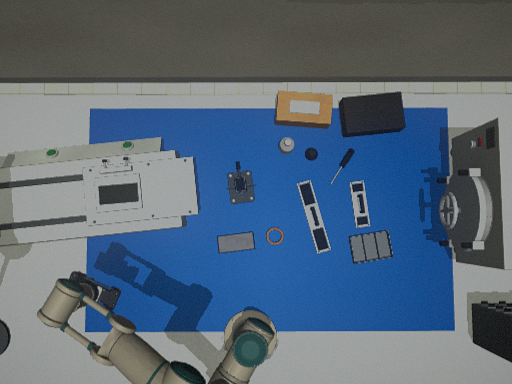

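The top view shows the stand at about (240,186), the long jig at (313,216), the short jig at (360,204), and the bed's free end near column 198. I'll measure the orientations next.

```bash
cat > h.py <<'E'
from plant import r, gripper_to, inverse_kinematics, vision, models, telemetry
import cv2, numpy as np
from scipy.spatial.transform import Rotation as R
def q2R(q): return R.from_quat([q[1],q[2],q[3],q[0]])
def down(yaw):
    "tool z down, tool x along (cos yaw, sin yaw)"
    x=np.array([np.cos(yaw),np.sin(yaw),0]);z=np.array([0,0,-1.]);y=np.cross(z,x)
    q=R.from_matrix(np.column_stack([x,y,z])).as_quat(); return np.array([q[3],q[0],q[1],q[2]])
def ray(c,uv,z):
    d=q2R(c['orientation']).apply([(uv[0]-c['cx'])/c['fx'],(uv[1]-c['cy'])/c['fy'],1]); p=np.array(c['position'])
    return p+d*(z-p[2])/d[2]
def proj(c,P):
    v=q2R(c['orientation']).inv().apply(np.asarray(P)-c['position'])
    return np.array([c['cx']+c['fx']*v[0]/v[2],c['cy']+c['fy']*v[1]/v[2]])
def snap(n,f):
    c=vision.get_calibration(n); im=vision.snapshot(n); cv2.imwrite(f"pics/{f}.png",cv2.cvtColor(im,cv2.COLOR_RGB2BGR)); return c,im
E
python3 - <<'E'
from h import *
c,im=snap("top","top1")
for t,z in [("carrier",.008),("laminator",.172),("stand",.01),("pad",.132),("handle",.048)]:
    for d in models.regions_of(t,"top")[:2]:
        m=d['pixels'].astype(np.uint8); ys,xs=np.nonzero(m)
        P=np.array([ray(c,(x,y),z)[:2] for x,y in zip(xs,ys)],np.float32)
        print(t,round(d['score'],2),len(xs),cv2.minAreaRect(P*1000),P.mean(0))
big=cv2.resize(im[150:270,60:380],None,fx=2.5,fy=2.5,interpolation=cv2.INTER_CUBIC)
cv2.imwrite("pics/top1b.png",big[:,:,::-1])
E
```

```text
carrier 0.65 645 ((535.638427734375, -452.84344482421875), (188.39266967773438, 60.89388656616211), 7.377446174621582) [ 0.5345295 -0.4520361]
carrier 0.59 1070 ((485.982421875, -263.0162048339844), (300.5262145996094, 63.34416198730469), 15.590754508972168) [ 0.48352137 -0.26329863]
laminator 0.76 16428 ((583.3765869140625, 576.3407592773438), (349.08953857421875, 749.3987426757812), 5.864457607269287) [0.5764018 0.5890029]
stand 0.82 814 ((627.785400390625, 35.33159255981445), (172.11492919921875, 112.8582534790039), 6.193447589874268) [0.610565   0.03657028]
pad 0.51 133 ((605.9362182617188, 36.36381530761719), (54.804664611816406, 37.41574478149414), 9.395846366882324) [0.6059424  0.03666522]
handle 0.66 994 ((485.421142578125, -257.684326171875), (286.4891662597656, 59.70940399169922), 16.100574493408203) [ 0.48874003 -0.25642085]
```

View pics/top1b.png

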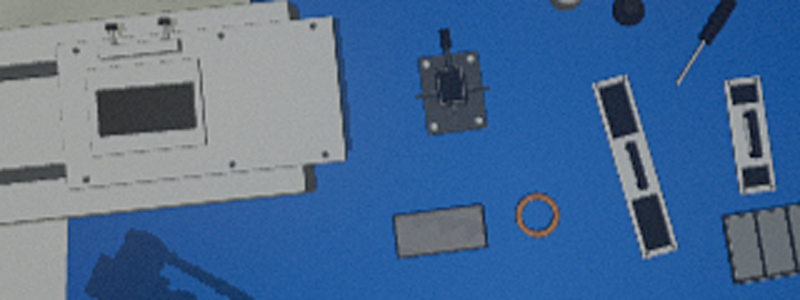

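```bash
python3 - <<'E'
from h import *
th=np.radians(7)
p=[0.606,0.036,0.30]
for y in (th+np.pi/2,th-np.pi/2): print(inverse_kinematics(p,down(y)))
q=telemetry.current_joints()
r.move_l([0.229,0.527,0.36],vel=0.25)
c=[(inverse_kinematics(p,down(y)),y) for y in (th+np.pi/2,th-np.pi/2)]
b=min((k for k in c if k[0] is not None),key=lambda k:abs(k[0][5])); print(b)
r.move_to(p,down(b[1]))
print(telemetry.current_t(),telemetry.current_ee_pos())
cc,im=snap("wrist","w1"); print(cc)
for t in ["pad","stand","column","bed","pawl"]:
    print(t,[(round(d['score'],2),np.round(d['at'],4)) for d in models.mark_of(t,"wrist")[:2]])
for t in ["pad","stand"]:
    for d in models.regions_of(t,"wrist")[:1]:
        np.save(f"pics/{t}.npy",d['pixels'])
        m=d['pixels']; ys,xs=np.nonzero(m); P=np.array([ray(cc,(x,y),.132)[:2] for x,y in zip(xs,ys)],np.float32)
        print(t,len(xs),cv2.minAreaRect(P*1000))
E
```

```text
[-5.52341874e-02  2.96700043e-01  1.30564092e+00 -4.44089210e-16
  1.53925169e+00 -1.74820356e+00]
[-5.52341874e-02  2.96700043e-01  1.30564092e+00 -4.44089210e-16
  1.53925169e+00  1.39338909e+00]
(array([-5.52341874e-02,  2.96700043e-01,  1.30564092e+00, -4.44089210e-16,
        1.53925169e+00,  1.39338909e+00]), np.float64(-1.4486232791552935))
4.4917 [0.60588719 0.03691841 0.30010831]
{'fx': 334.62940336113, 'fy': 334.62940336113, 'cx': 253.15928005676014, 'cy': 190.2951434539624, 'position': array([0.67432781, 0.04397526, 0.45548971]), 'orientation': array([ 0.08868144,  0.74387155, -0.65768734, -0.07898155])}
pad [(0.9, array([0.6069, 0.0366, 0.1307])), (0.39, array([ 0.611 ,  0.0369, -0.0009]))]
stand [(0.69, array([0.6085, 0.037 , 0.0028]))]
column [(0.87, array([0.6088, 0.036 , 0.0027])), (0.7, array([0.5913, 0.2456, 0.172 ]))]
bed [(0.89, array([0.5931, 0.2446, 0.1707]))]
pawl [(0.97, array([0.6315, 0.0408, 0.0368]))]
pad 2245 ((609.3110961914062, 35.324195861816406), (56.25563430786133, 40.00456619262695), 7.037262439727783)
stand 7600 ((640.6663208007812, 39.77656173706055), (121.68038177490234, 88.64061737060547), 7.046080112457275)
```

View pics/w1.png

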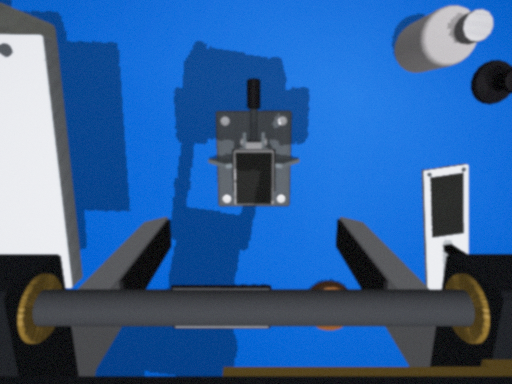

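The wrist view shows the pad at about (254,178), square to the image, with the lever grip above it at (253,93). The pad's yaw is 7.04°. I'll grip it now.

```bash
python3 - <<'E'
from h import *
yaw=np.radians(7.04-90)
f=telemetry.current_wrist_force; 
print(f())
r.move_to([0.607,0.0358,0.17],down(yaw))
print(r.move_l([0.607,0.0358,0.128],vel=0.06,guard=8),telemetry.current_ee_pos(),f())
gripper_to(0.06); print(f())
gripper_to(0.036,5); print(telemetry.current_opening(),f(),telemetry.current_t())
cc,im=snap("wrist","w2")
E
```

```text
[-0.02134693 -0.28287861  0.40925735]
False [0.60726143 0.03577736 0.12812035] [-0.26549821 -0.11748432 -0.21350779]
[0.67695699 0.99861063 0.968836  ]
0.04007399821230785 [ 1.09887699  3.63295468 -0.20142962] 7.475
```

View pics/w2.png

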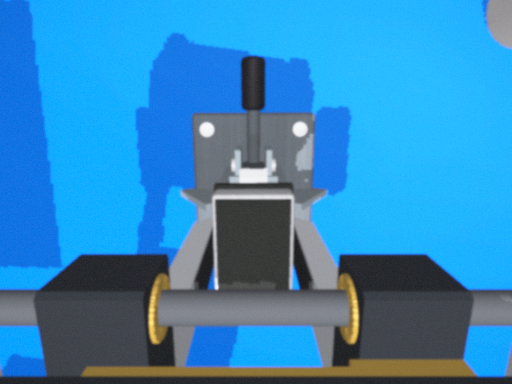

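The jaws stopped at 40.1 mm on the saddle. I'll tighten, null the side load, then pull up in small steps while logging force.

```bash
python3 - <<'E'
from h import *
yaw=np.radians(7.04-90)
f=telemetry.current_wrist_force; 
gripper_to(0.030,60); print(telemetry.current_opening(),f(),telemetry.current_torque())
p=telemetry.current_ee_pos(); print(p)
x,y=0.607,0.0358
for k in range(4):
    F=f()
    if abs(F[1])<2: break
    y+=0.0004*np.sign(F[1]); r.move_l([x,y,0.128],vel=0.02)
    print(y,f(),telemetry.current_ee_pos())
print(telemetry.current_torque())
t0=telemetry.current_t()
z=0.128
for k in range(8):
    z+=0.0005; r.move_l([x,y,z],vel=0.015); print(round(z,4),np.round(telemetry.current_ee_pos(),4),np.round(f(),1),round(telemetry.current_t(),2))
np.save("xy.npy",[x,y,z])
E
```

```text
0.039335987022544004 [-0.43398051  5.28803472  0.01631695] [0.98184712 0.20189449 0.07410399]
[0.60685716 0.0367062  0.12796127]
0.036199999999999996 [0.13687614 4.73415148 0.78525949] [0.60684202 0.03673631 0.12790273]
0.036599999999999994 [0.35896352 5.50906243 0.19507483] [0.60685951 0.03674023 0.12792398]
0.03699999999999999 [0.04222208 3.37711256 0.30414311] [0.60686935 0.03679903 0.12795015]
0.03739999999999999 [-0.55741967  1.34467124  0.09989408] [0.60685028 0.03686856 0.12793075]
[0.56831354 0.39443749 0.01948131]
0.1285 [0.6068 0.0369 0.128 ] [-0.4  0.3 -3.3] 8.99
0.129 [0.6068 0.0369 0.128 ] [  1.8  -1.2 -10. ] 9.24
0.1295 [0.6068 0.0369 0.1289] [  1.2  -2.7 -11.8] 9.49
0.13 [0.6068 0.0369 0.1293] [  1.7  -2.8 -15. ] 9.74
0.1305 [0.6068 0.0369 0.1297] [  2.   -4.3 -18.1] 9.99
0.131 [0.6068 0.037  0.1305] [  2.8  -4.1 -18.6] 10.24
0.1315 [0.6068 0.037  0.131 ] [  4.   -3.9 -17.2] 10.49
0.132 [0.6068 0.037  0.1316] [  2.3  -4.  -18.6] 10.74
```

```bash
python3 - <<'E'
from h import *
f=telemetry.current_wrist_force
x,y,z=np.load("xy.npy"); y=.0371; L=[]
while z<0.147:
    z+=0.0006; r.move_l([x,y,z],vel=0.02); L.append((telemetry.current_ee_pos()[2],f())); print(round(z*1e3,1),round(L[-1][0]*1e3,2),np.round(L[-1][1],1))
np.save("xy.npy",[x,y,z]); print(telemetry.current_t(),telemetry.current_opening())
E
```

```text
132.6 132.24 [  3.7  -4.3 -19.1]
133.2 134.3 [  0.4  -4.3 -10.4]
133.8 134.93 [-1.4 -4.4 -6.8]
134.4 134.99 [-1.9 -5.1 -6.2]
135.0 135.03 [-1.  -4.6 -7.1]
135.6 135.15 [ -1.2  -4.7 -10.8]
136.2 135.29 [  0.3  -5.2 -12.3]
136.8 135.38 [  0.6  -5.5 -14.5]
137.4 135.68 [  1.1  -3.8 -16. ]
138.0 136.08 [  1.7  -5.2 -17.7]
138.6 136.53 [  1.7  -4.8 -17.4]
139.2 137.04 [  1.1  -5.8 -17.7]
139.8 137.61 [  1.3  -4.9 -17.3]
140.4 138.19 [  2.3  -4.7 -18.7]
141.0 138.79 [  1.9  -5.2 -17.9]
141.6 141.01 [ -0.1  -5.5 -10.4]
142.2 141.34 [ -0.2  -5.5 -14.2]
142.8 141.58 [  0.4  -4.5 -15.5]
143.4 141.93 [  0.8  -4.4 -17.4]
144.0 142.39 [  1.6  -5.6 -17.2]
144.6 142.88 [  2.6  -5.1 -17.1]
145.2 143.48 [  2.1  -5.5 -18.3]
145.8 144.05 [  2.8  -4.7 -17.9]
146.4 144.66 [  1.8  -4.8 -17.1]
147.0 146.56 [ -1.4  -4.9 -11.6]
147.6 147.22 [ -1.   -5.5 -12.3]
17.2417 0.039640170918972414
```

Clicks came at TCP z of about 132.6, 139.1 and 145.0 mm, 6 mm apart, so the pad is at TCP + 3.2 mm. Click 7 should come near 168.9 mm. I'll continue and stop just past it.

```bash
python3 - <<'E'
from h import *
f=telemetry.current_wrist_force
x,y,z=np.load("xy.npy"); y=.0367; L=[]
while True:
    a=telemetry.current_ee_pos()[2]
    if a>0.1697: break
    z+=0.0008; r.move_l([x,y,z],vel=0.025); L.append((telemetry.current_ee_pos()[2],f())); print(round(z*1e3,1),round(L[-1][0]*1e3,2),np.round(L[-1][1],1))
np.save("xy.npy",[x,y,z]); print(telemetry.current_t(),telemetry.current_opening(),telemetry.current_ee_pos())
E
```

```text
148.4 147.52 [  1.3  -3.6 -17.1]
149.2 148.64 [  1.5  -3.  -18.8]
150.0 149.78 [  0.8  -3.7 -17.7]
150.8 150.88 [  2.  -3. -19.]
151.6 152.88 [ -1.   -1.4 -10.4]
152.4 153.21 [-2.9 -2.4 -8.5]
153.2 153.25 [ -1.8  -1.2 -10.6]
154.0 153.36 [ -1.5  -0.9 -14.2]
154.8 154.06 [  0.1  -0.7 -17.6]
155.6 155.33 [  0.4  -1.  -18. ]
156.4 156.43 [ -0.   -0.6 -18.6]
157.2 158.49 [ -2.3  -0.7 -10.9]
158.0 159.09 [-3.3  1.  -6.2]
158.8 159.14 [-3.5  0.6 -7.9]
159.6 159.23 [ -2.6   0.2 -10.6]
160.4 159.53 [ -1.3   0.8 -18.3]
161.2 160.68 [ -1.1   1.8 -19.2]
162.0 161.82 [ -0.2   1.  -20.3]
162.8 162.88 [ -1.7   1.9 -17.7]
163.6 164.95 [-4.4  3.1 -9.4]
164.4 165.2 [-4.6  2.3 -8.3]
165.2 165.25 [ -3.6   2.  -11.1]
166.0 165.4 [ -1.8   2.4 -15.7]
166.8 166.16 [ -1.6   3.2 -16.9]
167.6 167.35 [ -2.9   3.8 -17.5]
168.4 168.43 [ -1.6   2.5 -17.8]
169.2 170.72 [ -4.2   3.6 -11.2]
23.9917 0.039114651189801404 [0.60693098 0.03681059 0.17071903]
```

That is seven drops: 132.6, 139.1, 145, 151, 157, 163 and 169 mm. Now I'll press back down by feel.

```bash
python3 - <<'E'
from h import *
f=telemetry.current_wrist_force
x,y,z=np.load("xy.npy"); x-=0;y=.0369
z=telemetry.current_ee_pos()[2]
while z>0.160:
    z-=0.0006 if f()[2]<8 else .0003; g=r.move_l([x,y,z],vel=0.02,guard=12); F=f();F=(F+f())/2; print(round(z*1e3,1),round(telemetry.current_ee_pos()[2]*1e3,2),np.round(F,1),g)
    if F[2]>13.5: break
for k in range(3): r.hold(0.1); print(np.round(f(),1))
np.save("xy.npy",[x,y,z]); print(telemetry.current_t(),telemetry.current_opening(),telemetry.current_ee_pos())
E
```

```text
170.1 171.41 [ -4.8   3.2 -11. ] False
169.5 171.41 [-5.3  3.1 -8.2] False
168.9 171.37 [-5.1  3.6 -6.6] False
168.3 171.36 [-7.3  3.1 -3.5] False
167.7 171.36 [-8.2  2.9 -1.7] False
167.1 171.3 [-7.8  2.2  0.9] False
166.5 171.18 [-8.1  2.8  3.3] False
165.9 170.87 [-9.3  3.   4.2] False
165.3 170.47 [-9.9  2.7  5.1] False
164.7 169.91 [-9.7  4.1  5.6] False
164.1 169.33 [-9.7  3.1  5.2] False
163.5 168.97 [-10.5   2.6   6.7] False
162.9 168.93 [-11.3   2.3   8.9] False
162.6 168.94 [-11.8   2.8  10.2] False
162.3 168.9 [-11.2   2.9  12.4] False
162.0 168.87 [-11.9   3.2  12.8] False
161.7 168.82 [-12.    2.7  14. ] False
[-11.7   2.9  14.1]
[-12.8   2.4  13.5]
[-12.    2.5  14.1]
28.5417 0.03947570772763809 [0.60703    0.03685385 0.16884538]
```

```bash
python3 - <<'E'
from h import *
f=telemetry.current_wrist_force
x,y,z=np.load("xy.npy")
for k in range(6):
    z-=.0003; x-=0.0003; r.move_l([x,y,z],vel=0.02); F=np.mean([f() for _ in range(3)],0); print(np.round(F,1),round(telemetry.current_ee_pos()[2]*1e3,2))
    if F[2]>16.3: break
r.hold(0.25); print(np.round(f(),1))
cc,im=snap("wrist","w3")
s,im=snap("scene","s3")
cv2.imwrite("pics/s3b.png",cv2.resize(im[150:250,220:340],None,fx=5,fy=5,interpolation=cv2.INTER_CUBIC)[:,:,::-1])
print(telemetry.current_t())
np.save("xy.npy",[x,y,z])
E
```

```text
[-12.    3.   14.1] 168.8
[-11.4   2.8  15.8] 168.79
[-12.2   1.4  15.6] 168.77
[-11.7   2.7  16.8] 168.77
[-11.    2.1  17.6]
29.8917
```

View pics/w3.png

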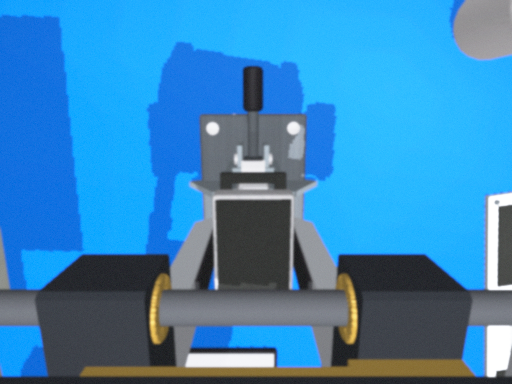

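View pics/s3b.png

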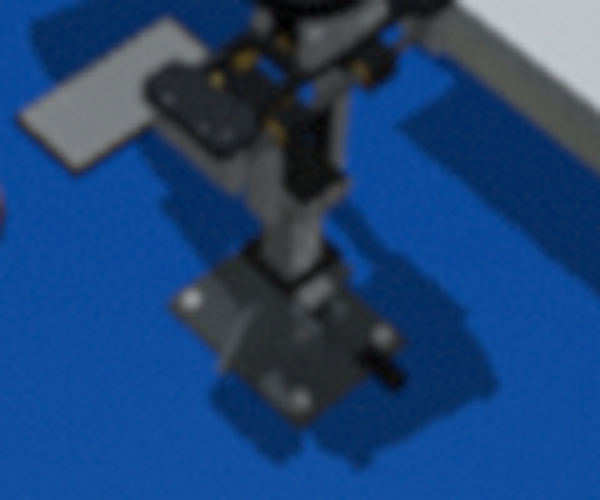

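The column is seated, with the landing felt at pad ≈ 172.1 mm, pressed at about 17 N, and the lever standing up. Next I'll release it, work out the bed's yaw from the first wrist picture (edge from (47,36) to (78,270)), and go over the jig.

```bash
python3 - <<'E'
from h import *
f=telemetry.current_wrist_force
x,y,z=np.load("xy.npy")
c={'fx':334.629,'fy':334.629,'cx':253.16,'cy':190.295,'position':np.array([0.67432781,0.04397526,0.45548971]),'orientation':np.array([0.08868144,0.74387155,-0.65768734,-0.07898155])}
im=cv2.imread("pics/w1.png").astype(int).sum(2); pts=[]
for row in range(50,240,4):
    d=np.diff(im[row,20:110]); k=np.argmin(d); pts.append(ray(c,(20+k+.5,row),.172)[:2])
vx,vy,x0,y0=cv2.fitLine(np.array(pts,np.float32),cv2.DIST_HUBER,0,.001,.001).ravel(); print("bed end yaw",np.degrees(np.arctan(vy/vx)),x0,y0)
r.move_l([x,y,z+.0025],vel=0.02); print(np.round(f(),1))
gripper_to(0.058,60); print(telemetry.current_ee_pos())
p=telemetry.current_ee_pos(); r.move_l([p[0],p[1],.26],vel=0.15)
r.move_to([0.486,-0.263,0.25],down(np.radians(15.6-90)))
print(telemetry.current_t(),telemetry.current_joints())
cc,im=snap("wrist","w4"); print(cc)
for t in ["handle","carrier"]: print(t,[(round(d['score'],2),np.round(d['at'],4)) for d in models.mark_of(t,"wrist")[:2]])
for t,z in [("carrier",.008),("handle",.008)]:
    for d in models.regions_of(t,"wrist")[:2]:
        ys,xs=np.nonzero(d['pixels']); P=np.array([ray(cc,(a,b),z)[:2] for a,b in zip(xs,ys)],np.float32); print(t,d['score'],cv2.minAreaRect(P*1000))
s,im=snap("scene","s4")
cv2.imwrite("pics/s4b.png",cv2.resize(im[150:250,220:340],None,fx=5,fy=5,interpolation=cv2.INTER_CUBIC)[:,:,::-1])
print("pad",[(round(d['score'],2),np.round(d['at'],4)) for d in models.mark_of("pad","scene")[:2]],models.mark_of("pawl","scene")[:1])
snap("top","t4")
print("pad",[(round(d['score'],2),np.round(d['at'],4)) for d in models.mark_of("pad","top")[:2]])
E
```

```text
bed end yaw 5.8501735 0.62365115 0.20614104
[-8.3  3.6  7. ]
[0.60646421 0.03653798 0.16336195]
32.7 [-6.20961483e-01  2.32011425e-01  1.51816825e+00  7.37784137e-04
  1.39189356e+00  6.76998340e-01]
{'fx': 334.62940336113, 'fy': 334.62940336113, 'cx': 253.15928005676014, 'cy': 190.2951434539624, 'position': array([ 0.55284227, -0.24530193,  0.40514161]), 'orientation': array([ 0.09414753,  0.79084155, -0.60040846, -0.07221889])}
handle [(0.73, array([ 0.483 , -0.2632,  0.0394]))]
carrier [(0.7, array([ 0.4842, -0.2622,  0.0009]))]
carrier 0.94 ((486.2409973144531, -264.38812255859375), (300.8714294433594, 61.071876525878906), 15.46709156036377)
handle 0.85 ((486.3001708984375, -264.5279541015625), (300.9356384277344, 62.39243698120117), 15.717341423034668)
pad [(0.96, array([0.6079, 0.0368, 0.1661])), (0.25, array([ 0.7739, -0.1498,  0.0008]))] [{'at': [0.6328, 0.0361, 0.0366], 'score': 0.58}]
pad [(0.56, array([0.6057, 0.0356, 0.1761]))]
```

View pics/w4.png

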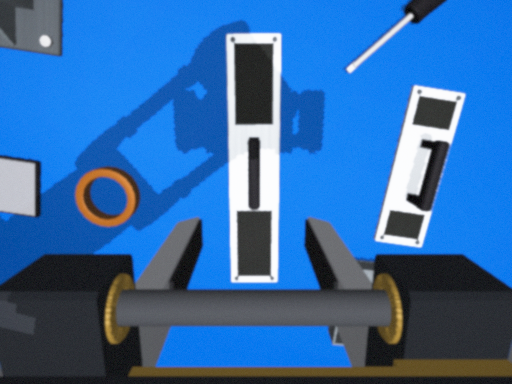

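View pics/s4b.png

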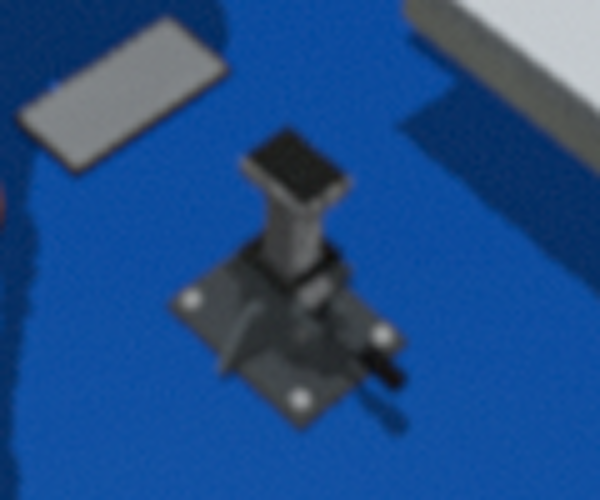

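The wrist view shows the jig upright along column 253 with its bar at (253,173), and the column still raised. The jig's centre is about (0.486, -0.264) at yaw 15.5°, and the bed yaw is 5.85°. I'll grasp it.

```bash
python3 - <<'E'
from h import *
f=telemetry.current_wrist_force
q=down(np.radians(15.55-90)); X,Y=0.4858,-0.264
r.move_l([X,Y,0.10],q,vel=0.2)
print(r.move_l([X,Y,0.047],q,vel=0.08,guard=8),telemetry.current_ee_pos(),f())
gripper_to(0.03,20); gripper_to(0.0,45); print(telemetry.current_opening(),telemetry.current_ee_pos(),f())
r.move_l([X,Y,0.30],vel=0.15); print(telemetry.current_opening(),telemetry.current_ee_pos(),f(),telemetry.current_torque(),telemetry.current_t())
cc,im=snap("wrist","w5")
snap("scene","s5")
E
```

```text
False [ 0.4861478  -0.26424367  0.04732239] [ 0.81061061 -0.16362519 -0.04058642]
0.013832440778639446 [ 0.48559734 -0.26355635  0.04693026] [-0.44056664  1.99694349  0.23813776]
0.013855253061090297 [ 0.48544583 -0.26375295  0.29907476] [ 0.01574416  0.10527333 -3.88812124] [-0.04877459  0.15207914  0.02858004] 37.7667
```

View pics/w5.png

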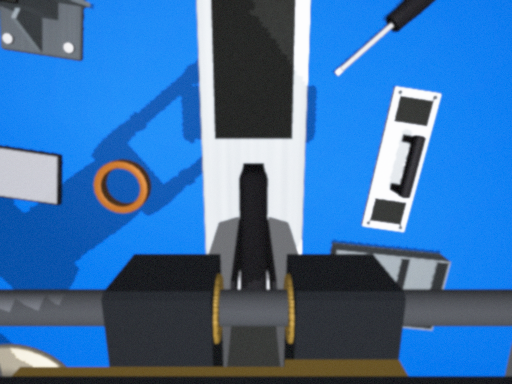

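View pics/s5.png

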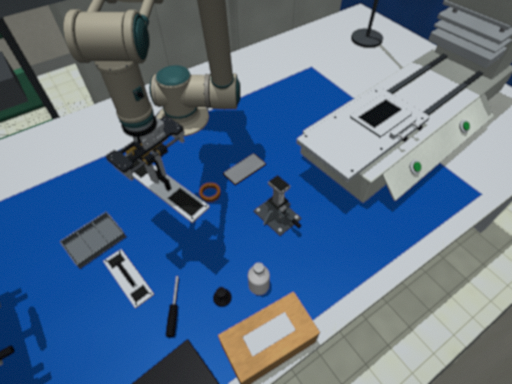

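The jig is held with 3.9 N of weight and is balanced. I'll carry it across.

```bash
python3 - <<'E'
from h import *
f=telemetry.current_wrist_force
th=np.radians(5.85); d=np.array([-np.sin(th),np.cos(th)]); pad=np.array([0.607,0.0369]); T=pad+.084*d; print(T)
np.save("T.npy",T)
r.move_to([T[0],T[1],0.30],down(th)); print(telemetry.current_t(),telemetry.current_joints())
r.move_l([T[0],T[1],0.245],vel=0.1)
r.hold(0.3)
print(telemetry.current_ee_pos(),np.round(f(),2),np.round(telemetry.current_torque(),2),telemetry.current_t())
cc,im=snap("top","t6")
for n,z in [("carrier",.206)]:
    for dd in models.regions_of(n,"top")[:3]:
        ys,xs=np.nonzero(dd['pixels']); P=np.array([ray(cc,(a,b),z)[:2] for a,b in zip(xs,ys)],np.float32); print(n,round(dd['score'],2),cv2.minAreaRect(P*1000))
cv2.imwrite("pics/t6b.png",cv2.resize(im[130:260,120:320],None,fx=4,fy=4,interpolation=cv2.INTER_CUBIC)[:,:,::-1])
snap("scene","s6");
cc,im=snap("wrist","w6")
E
```

```text
[0.59843835 0.12046254]
39.35 [ 8.32403578e-02  3.01976213e-01  1.29808796e+00 -1.08039012e-03
  1.54162773e+00 -1.71708600e-02]
[0.59872027 0.12052041 0.24561854] [ 0.91 -0.39 -4.05] [-0.12  0.03 -0.01] 40.35
carrier 0.57 ((597.6941528320312, 120.82948303222656), (60.26058578491211, 299.24969482421875), 6.034751892089844)
```

View pics/t6b.png

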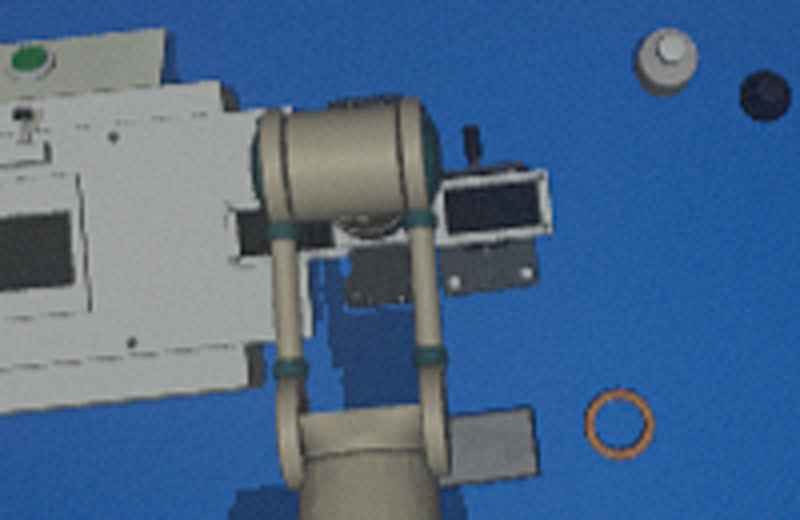

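View pics/s6.png

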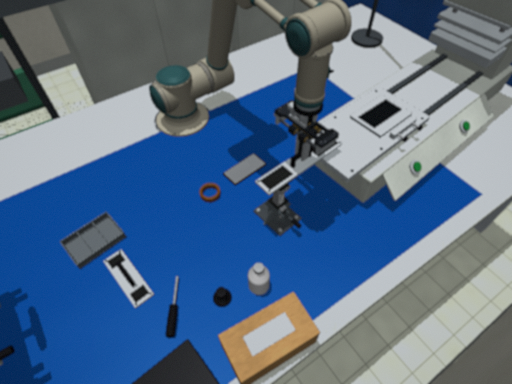

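View pics/w6.png

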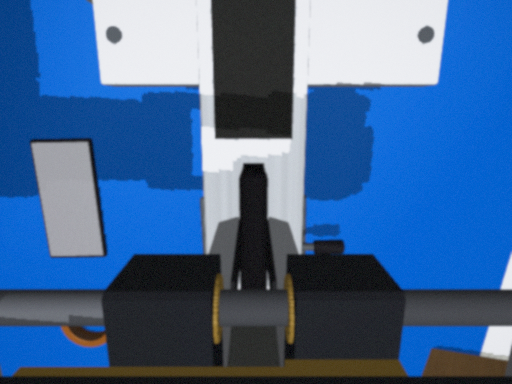

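The jig is in line, parallel to the bed and over the pad (centre 0.598, 0.121, yaw 6.0°). I'll lower it with a guard.

```bash
python3 - <<'E'
from h import *
f=telemetry.current_wrist_force
T=np.load("T.npy")
r.move_l([T[0],T[1],0.224],vel=0.05); print(telemetry.current_ee_pos(),np.round(f(),2))
z=.224
while z>0.212:
    z-=.0005; r.move_l([T[0],T[1],z],vel=0.015); F=np.mean([f() for _ in range(3)],0); print(round(z*1e3,1),round(telemetry.current_ee_pos()[2]*1e3,2),np.round(F,1),np.round(telemetry.current_torque(),2))
    if F[2]>-0.2: break
print(telemetry.current_t())
E
```

```text
[0.5983761  0.12044288 0.22364537] [ 0.37  0.3  -4.23]
223.5 223.78 [-0.1  0.1 -5. ] [-0.08  0.04  0.03]
223.0 223.07 [-0.4  0.4 -4. ] [-0.02  0.02 -0.05]
222.5 222.47 [-0.3 -0.8 -3.9] [-0.07  0.05 -0.01]
222.0 221.95 [ 0.3 -0.4 -3.6] [-0.07  0.02 -0.02]
221.5 221.44 [ 0.5 -0.2 -4. ] [-0.08  0.03  0.02]
221.0 220.96 [-0.4 -0.6 -3.3] [-0.11  0.05  0.02]
220.5 220.46 [-0.   0.2 -4.4] [-0.09  0.09  0.01]
220.0 219.97 [-0.3 -0.1 -4.5] [-0.04  0.02 -0.03]
219.5 219.47 [-0.2  0.2 -4. ] [-0.06  0.07 -0.01]
219.0 218.99 [ 0.2 -0.5 -3.9] [-0.05 -0.03 -0.03]
218.5 218.91 [-0.3 -0.6 -0.1] [-0.04  0.18 -0.03]
43.8667
```

Contact came at 218.9 mm, where 218.9 was predicted, with almost no moment, so both ends are down together. I'll release, retreat and check.

```bash
python3 - <<'E'
from h import *
T=np.load("T.npy")
gripper_to(0.05); print(telemetry.current_opening())
p=telemetry.current_ee_pos(); r.move_l([T[0],T[1],0.30],vel=0.08)
r.move_l([T[0]-.12,T[1],0.38],vel=0.2)
cw,im=snap("wrist","w7")
r.move_to([0.35,0.30,0.38],down(np.radians(40)))
print(telemetry.current_t())
cc,im=snap("top","t7")
for n,z in [("carrier",.18)]:
    for dd in models.regions_of(n,"top")[:2]:
        ys,xs=np.nonzero(dd['pixels']); P=np.array([ray(cc,(a,b),z)[:2] for a,b in zip(xs,ys)],np.float32); print(n,round(dd['score'],2),cv2.minAreaRect(P*1000))
print([np.round(d['at'],4) for d in models.mark_of("handle","top")[:2]])
cv2.imwrite("pics/t7b.png",cv2.resize(im[130:260,120:320],None,fx=4,fy=4,interpolation=cv2.INTER_CUBIC)[:,:,::-1])
cs,im=snap("scene","s7");print([np.round(d['at'],4) for d in models.mark_of("handle","scene")[:2]],[ (d['score'],np.round(d['at'],4)) for d in models.mark_of("pawl","scene")[:2]])
cv2.imwrite("pics/s7b.png",cv2.resize(im[100:250,220:420],None,fx=4,fy=4,interpolation=cv2.INTER_CUBIC)[:,:,::-1])
E
```

```text
0.050001321354219086
47.575
carrier 0.87 ((597.4143676757812, 120.22148132324219), (60.00136947631836, 298.6015930175781), 6.208502292633057)
[array([0.5986, 0.12  , 0.2074])]
[array([0.5964, 0.1189, 0.2118])] [(0.49, array([0.636 , 0.0407, 0.0363]))]
```

View pics/t7b.png

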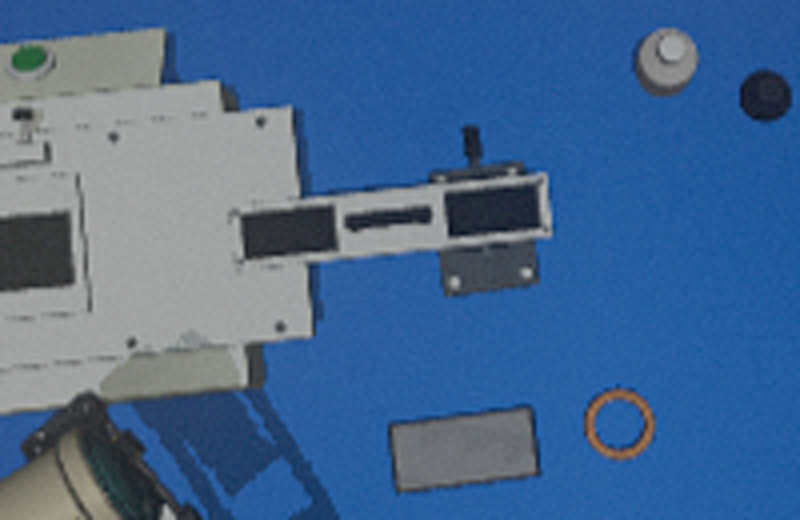

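View pics/s7b.png

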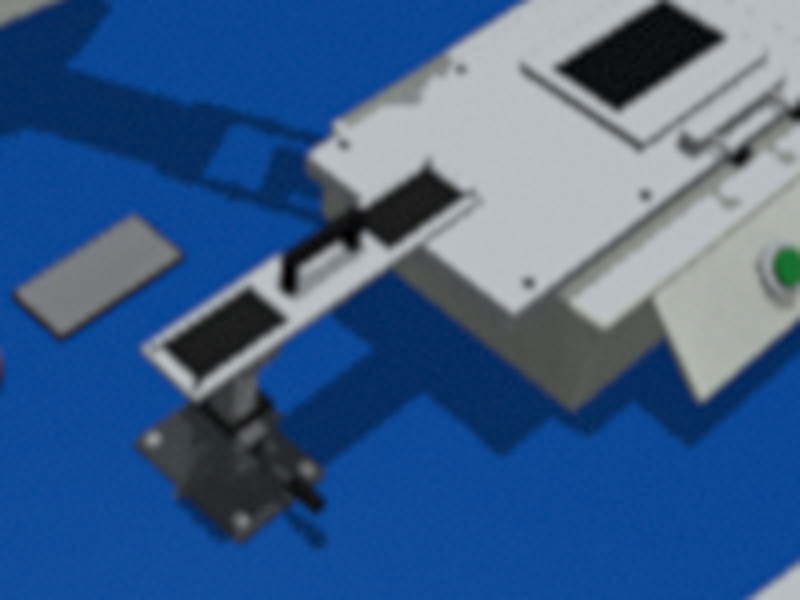

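The jig lies on both the bed and the pad, in line, and the arm is clear. I'll hand in.

```bash
python3 - <<'E'
from h import *
r.sign_off(); print(telemetry.current_t())
E
```

```text
the job is handed in; nothing more can be done
the job is handed in; nothing more can be done
```

The support is up in its seventh notch and the long jig lies level across the bed and the pad. I handed the job in shortly after the clock read 47.6 s of the 72 s.

- **Column:** I pulled it up through seven felt force drops, 6 mm apart. Pressed back down, it landed hard with the pad at about 172 mm. I held it there at 14–17.6 N, a little over the 15 N asked and well under 25. That puts roughly 8–11 N on the pawl, worked out from the press rather than measured. A side load of about 12 N built up on the gripper during the press; it did not stop the column landing.
- **Jig:** It touched down at the predicted height with almost no moment, so both ends landed together. I lowered it in 0.5 mm steps, and the force on the tool never jumped by more than about 4 N.
- **Last checks:** From the top camera:
  - The jig's centre is at (0.597, 0.120), and its yaw is 6.2° against the bed's 5.85°.
  - Its middle line is about 1 mm from the pad's centre.
  - About 65 mm of it rests on the bed.
  - The pad is about 66 mm in from its other end.
- **Disagreement:** The networks' pad heights after release were 166 and 176 mm, looser than the felt landing. I relied on the felt landing.
- **Not measured:** I judged the pawl's angle and the jig's level only from the pictures and the touchdown. The bystanders in the last, cropped views looked unmoved, but I did not look at the short jig, the tray or the screwdriver again after setting the jig down.

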